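Roll the edge guard home on a clamped sheet

ROBOT

A 7-joint arm with a two-finger parallel gripper is mounted at the origin on the work surface. World frame = base frame: x ahead of the robot, y to its left, z up, the work surface at z = 0. Lengths are in m, angles in rad, forces in N, time in s.
With the tool pointing down it reaches from about 0.35 to 0.9 m from the base axis. Payload 8.1 kg.
Tool frame: the origin (TCP) lies at the very end of the fingers, on their centre line; the grasp point (between the pads) lies 19 mm behind it (grasp_offset is the distance from the TCP to the grasp point, in m); z points along the fingers, y is the line along which they close (so a half turn about z gives the same grasp; the last joint's range is limited). The gripper opens to 92 mm and grips with 3 to 60 N. Pads are 19 mm wide; open, the fingers measure 130 mm over their backs; the gripper's body (75 mm by 190 mm) begins 47 mm behind the grasp point.
Start: joints at [1.033, 0.434, 0.025, 1.573, -0.012, 1.134, -0.075], TCP at [0.263, -0.567, 0.227] pointing down, gripper open.
Joint ranges: [-2.62, 2.62], [-0.44, 2.09], [-1.27, 1.32], [0.08, 2.57], [-1.32, 4.46], [0.12, 2], [-2.74, 2.74]. Speed limits (rad/s): [2.22, 2.22, 3.01, 3.01, 3.14, 3.14, 3.14].

INTERFACE

Orientations are given as a rotation vector (axis times angle).
In Python, from cell import observe, get_image, camera_params, sign_off, silhouettes, grasp_offset gives the robot as it stands. The module is installed in compiled form; this text tells all that it offers.
- The arm moves only by the tool jog_arm, never from a script. Its argument "motion" is a list that holds one entry, the list of rows, each a list of 7 numbers: the shift along the tool's x, y, z in m, then the turn, a rotation vector about the tool's x, y, z in rad, then the closure, from -1 (fully open) to 1 (shut), so that 0 is half open. In form: [[[dx, dy, dz, wx, wy, wz, hand], ...]]. A call has 1 to 10 rows; each row is the pose to reach, as a shift and turn from the pose commanded when the call began, along the tool's axes at that moment; what a row does not reach only later rows make up. A row lasts 1/12 s, in which the tool goes at most 41.7 mm and 7.16 degrees, less where a joint would pass 70% of its speed; a pose out of reach is approached as far as the arm can. A call with a gripper value outside its range is refused whole. The fingers move at their own pace and stop on an object; "force" is the grip in N (left out, the last holds). Time passes only in rows, so rows that repeat a pose let the fingers close. It gives the time, the measured TCP pose, the force, the opening and the grip force at its end, in the units of the state.
- observe(): the state, without advancing time (a new reading comes with each control period).
- get_image(name): name is "side" or "top"; returns the picture (400x640x3 uint8, red, green, blue); there is no depth.
- camera_params(name): a dict with "vertical_fov" (degrees; the focal length in pixels is half the picture's height over the tangent of half this angle, whatever the lens; pixels are square), "cx", "cy" (the principal point, pixels), "T" (4x4, takes a point from camera to world coordinates). Camera axes: x right, y down, z forward; pixel columns grow to the right and rows downward; lengths in m; the calibration is good to about 2 mm. A picture is of the moment at which its call begins. camera_params takes no time and is no camera call.
- sign_off(): hands the job in; it is judged then, once.
Trained networks look in the newest picture that a camera, given by its name, has taken for a name from the list of things; names that differ only in an ending like _2 or _b are one class to them, and where a whole thing is asked for, a point or a joint stands for the part that bears it (a point fixed in the world has none). Each returns a list of dicts, best first, with "p" (0 to 1); they miss things now and then, are a little off and sometimes report something else, mostly with a low value. They report only what shows in the picture. A call takes as long as a camera call. They do not tell look-alikes from the thing itself.
- silhouettes(query, camera): "mask" (400x640 bool, what is visible of it) and "pixel" ([column, row] in pixels, amid what is visible of it).
The state is a dict: "clock": time; "joints": joint angles; "dq": joint speeds; "joint_efforts": joint torques, N m; "position": TCP position; "ee_rot": TCP orientation; "force": force on the tool from outside, world axes, zero at the start; "ft_torque": the same for the moment, N m; "width": opening from 0.0 (shut) to 1.0 (fully open); "gripper_force": force on a finger pad.
Only numpy, scipy, OpenCV 4.12 (cv2) and the standard library are available. Lean on these libraries where they do the work, as an engineer would, in place of code of your own. Each camera call takes 0.05 s, during which the arm holds its last target. There are 200 camera calls.

TASK

Take the hand roller from its wooden rest and roll it along the red edge-guard strip on the steel sheet in the vice, pressing firmly but not so hard that the sheet bends, until every red clip is seated flat, level with the steel end blocks. Press the strip with the roller only, never with the gripper, leave the other things alone, and hang the roller back upright in its rest.

Things in the scene. Friction and masses are not known exactly. Their poses are not given: they have to be found in the camera images.
- strip_mid (a point): Middle of the row of six red clips (each 34 long, 26 wide, 36 mm apart) on an upright steel sheet, at seated top height, nominally 84 mm over the bench. Row runs along y (+-108 mm). Height and level are NOT measured: the sheet was clamped by eye, so row and end blocks together stand up to 6 mm higher or lower than this, tipped lengthwise about it by up to 2 degrees (ends 5 mm up or down).
- vice: Low blue vice, 130 x 170 mm, 56 mm high, bolted to the bench, with the sheet (300 mm long, 8 mm thick) and all it carries; origin under its middle, y along the strip. The sheet bends for good if pressed with more than 32 N.
- end_a (a point): Bare steel end block at the strip's -y end (before clip 0), middle of its top: 42 mm long along y, 26 mm wide, fixed to the sheet, its top in line with seated clips. Height given as nominal, not measured (see strip_mid).
- end_b (a point): The same at the strip's +y end (after clip 5), 129 mm from the strip's middle.
- handle (a point): Roller's grip point, in the yellow square handle (30 x 30 mm, 52 mm tall, upright, from 25 mm below this point to 27 above). Below it a steel flange, 76 (x) x 50 (y) x 6 mm, top 25 mm below this point; fingertips may bear on it. The black wheel's lowest point is 85 mm below this point. A pinch along y, the rolling direction, keeps the tool from rocking in the grip. Tool 0.36 to 0.51 kg.
- axle (a point): Centre of the roller's free-turning rubber wheel, 48 mm across and 32 mm wide, 61 mm below the handle point; x along the axle, y the rolling direction, z up the handle. The wheel sits between two cheeks, 44 mm over all.
- wheel (a joint): Turning angle of the roller's wheel in rad, unlimited.
- rest_top (a point): Wooden rest for the roller, fixed to the bench: midway between its two rails, at their tops (62 mm over the bench). Rails run 70 mm along y, 16 mm thick, 56 mm gap between them along x. The roller hangs here at the start: flange on the rails, wheel and cheeks in the gap, axle along x and 30 mm below this point.
- roller: The hand roller as a whole; origin at the middle of the flange's underside, 31 mm below the handle point, z up the handle, y the rolling direction.
- bowl_mid (a point): Rusty bowl, 100 mm across, 45 mm high, half-way up. Leave alone.
- bottle_mid (a point): Green bottle, 64 mm across, 170 mm high, half-way up. Leave alone.
- tin_mid (a point): Red tin, 72 mm across, 90 mm high, half-way up. Leave alone.
- hammer: Hammer lying beyond the vice, long axis along its x. Leave alone.
- clip0 (a joint): How far clip 0 (at y = -90 mm along the strip) has been pressed down, m: 0 is 5 mm proud, 0.005 is fully seated at a hard stop; starts between 0 and 0.002. Stays where pushed; takes about 13 N straight down, more if pushed fast.
- clip1 (a joint): How far clip 1 (at y = -54 mm along the strip) has been pressed down, m: 0 is 5 mm proud, 0.005 is fully seated at a hard stop; starts between 0 and 0.002. Stays where pushed; takes about 13 N straight down, more if pushed fast.
- clip2 (a joint): How far clip 2 (at y = -18 mm along the strip) has been pressed down, m: 0 is 5 mm proud, 0.005 is fully seated at a hard stop; starts between 0 and 0.002. Stays where pushed; takes about 13 N straight down, more if pushed fast.
- clip3 (a joint): How far clip 3 (at y = 18 mm along the strip) has been pressed down, m: 0 is 5 mm proud, 0.005 is fully seated at a hard stop; starts between 0 and 0.002. Stays where pushed; takes about 13 N straight down, more if pushed fast.
- clip4 (a joint): How far clip 4 (at y = 54 mm along the strip) has been pressed down, m: 0 is 5 mm proud, 0.005 is fully seated at a hard stop; starts between 0 and 0.002. Stays where pushed; takes about 13 N straight down, more if pushed fast.
- clip5 (a joint): How far clip 5 (at y = 90 mm along the strip) has been pressed down, m: 0 is 5 mm proud, 0.005 is fully seated at a hard stop; starts between 0 and 0.002. Stays where pushed; takes about 13 N straight down, more if pushed fast.
There are look-alikes about, which are no part of the job. Leave any blue, pink or purple look-alike of the roller alone.

How it is judged:
By the outcome, as a careful person would: the job done as asked, in the order asked, and still so for the second after the job is handed in, with the robot touching nothing.
It also fails if it takes over 72 s, if anything falls off the work surface, if the arm or the gripper's body presses on something with over 40 N, if the wrist force passes 120 N, or if a joint passes its speed limit or range.

## Working session

There is one attempt and no reset: what is moved stays moved. The work goes in short steps, Python scripts to look and compute and a tool call to move; the robot and the scene stay as the last step left them, time stands still between calls to the robot, and variables do not carry over. Pictures are saved under pics/ and viewed, at most 10 in all, crops included, and the job is handed in when it is done.

Besides the shell and the picture viewer there is one more tool, called after ">>>" by a JSON object that holds its "api" and its "payload", one argument or row to a line. jog_arm: Moves the arm, as the interface text tells. Its arguments: {"type":"object","properties":{"motion":{"type":"array"},"force":{"type":"number"}},"required":["motion"]}

```bash
mkdir -p pics; cat > h.py <<'E'
import numpy as np, cv2
from cell import *
from scipy.spatial.transform import Rotation as R
def save(img,n,s=1): cv2.imwrite('pics/'+n,cv2.resize(img[:,:,::-1],None,fx=s,fy=s))
def ray(cam,px):
    p=camera_params(cam); f=200/np.tan(np.radians(p['vertical_fov']/2)); T=np.array(p['T'])
    d=T[:3,:3]@np.array([(px[0]-p['cx'])/f,(px[1]-p['cy'])/f,1]); return T[:3,3],d
def atz(cam,px,z):
    o,d=ray(cam,px); return o+d*(z-o[2])/d[2]
def proj(cam,X):
    p=camera_params(cam); f=200/np.tan(np.radians(p['vertical_fov']/2)); T=np.array(p['T'])
    c=T[:3,:3].T@(np.array(X)-T[:3,3]); return np.array([p['cx']+f*c[0]/c[2],p['cy']+f*c[1]/c[2]])
E
python3 - <<'E'
from h import *
a=get_image('top');b=get_image('side')
save(a,'top0.png');save(b,'side0.png')
for c in('top','side'):
    p=camera_params(c);print(c,p['vertical_fov'],p['cx'],p['cy'],np.round(p['T'],3).tolist())
    for q in('handle','rest_top','vice','strip_mid','end_a','end_b','roller','clip0'):
        print(q,[(np.round(r['p'],2),np.round(r['pixel']).tolist(),int(r['mask'].sum())) for r in silhouettes(q,c)][:7])
s=observe();print({k:np.round(v,3).tolist() for k,v in s.items()})
E
```

```text
top 49.20541933607167 319.0166403986594 194.7905544827031 [[0.018, -0.984, 0.179, 0.312], [-1.0, -0.02, -0.006, -0.032], [0.01, -0.179, -0.984, 1.349], [0.0, 0.0, 0.0, 1.0]]
handle [(np.float64(0.86), [404.0, 228.0], 466), (np.float64(0.72), [408.0, 278.0], 460), (np.float64(0.71), [451.0, 222.0], 386), (np.float64(0.7), [364.0, 265.0], 459), (np.float64(0.34), [300.0, 128.0], 789), (np.float64(0.28), [396.0, 240.0], 324)]
rest_top [(np.float64(0.83), [398.0, 237.0], 330), (np.float64(0.34), [407.0, 229.0], 421), (np.float64(0.34), [281.0, 188.0], 82)]
vice [(np.float64(0.87), [308.0, 187.0], 2866)]
strip_mid [(np.float64(0.86), [307.0, 187.0], 2841)]
end_a [(np.float64(0.91), [307.0, 184.0], 2839), (np.float64(0.33), [422.0, 154.0], 582), (np.float64(0.24), [306.0, 185.0], 102)]
end_b [(np.float64(0.91), [307.0, 184.0], 2839), (np.float64(0.33), [422.0, 154.0], 582), (np.float64(0.24), [306.0, 185.0], 102)]
roller [(np.float64(0.89), [450.0, 217.0], 410), (np.float64(0.86), [406.0, 230.0], 444), (np.float64(0.83), [406.0, 278.0], 479), (np.float64(0.62), [367.0, 262.0], 474)]
clip0 
[... 988 characters left out ...]
0.96), [421.0, 177.0], 351), (np.float64(0.86), [446.0, 210.0], 582), (np.float64(0.84), [416.0, 220.0], 692), (np.float64(0.47), [397.0, 199.0], 60)]
clip0 [(np.float64(0.65), [314.0, 202.0], 94), (np.float64(0.57), [294.0, 219.0], 108), (np.float64(0.52), [308.0, 207.0], 97), (np.float64(0.51), [301.0, 214.0], 113)]
{'clock': 0.9, 'joints': [1.033, 0.435, 0.025, 1.573, -0.012, 1.134, -0.075], 'dq': [-0.001, 0.002, 0.001, -0.0, -0.001, -0.001, 0.0], 'joint_efforts': [0.001, -66.765, 0.984, -31.481, -0.061, 0.033, 0.0], 'position': [0.263, -0.567, 0.227], 'ee_rot': [3.068, 0.677, 0.0], 'force': [0.522, -0.181, -0.257], 'ft_torque': [0.026, 0.053, 0.017], 'gripper_force': 0.0, 'width': 0.999}
```

View pics/top0.png

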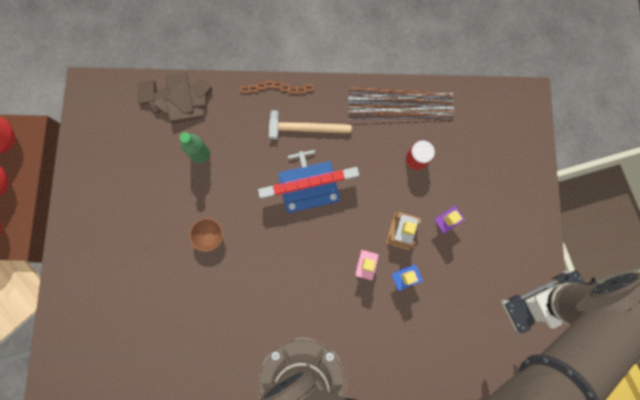

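```bash
python3 - <<'E'
import cv2,numpy as np
a=cv2.imread('pics/top0.png');b=cv2.imread('pics/side0.png')
A=cv2.resize(a[120:320,250:480],None,fx=2.6,fy=2.6,interpolation=2);B=cv2.resize(b[130:290,240:480],None,fx=3.3,fy=3.3,interpolation=2)
cv2.imwrite('pics/topc.png',A);cv2.imwrite('pics/sidec.png',B)
E
```

```text
(no output)
```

View pics/topc.png

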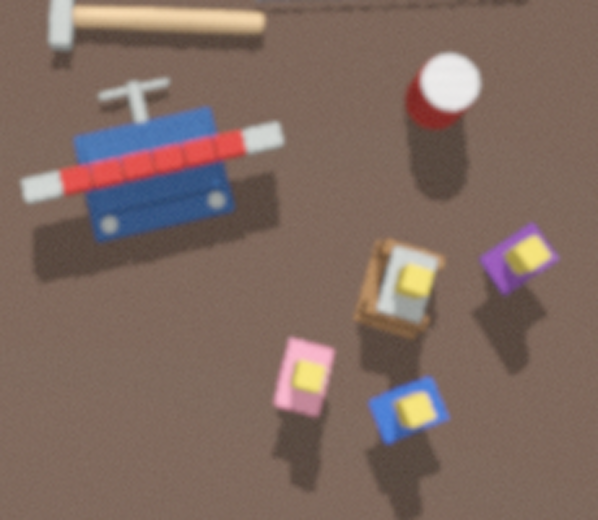

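View pics/sidec.png

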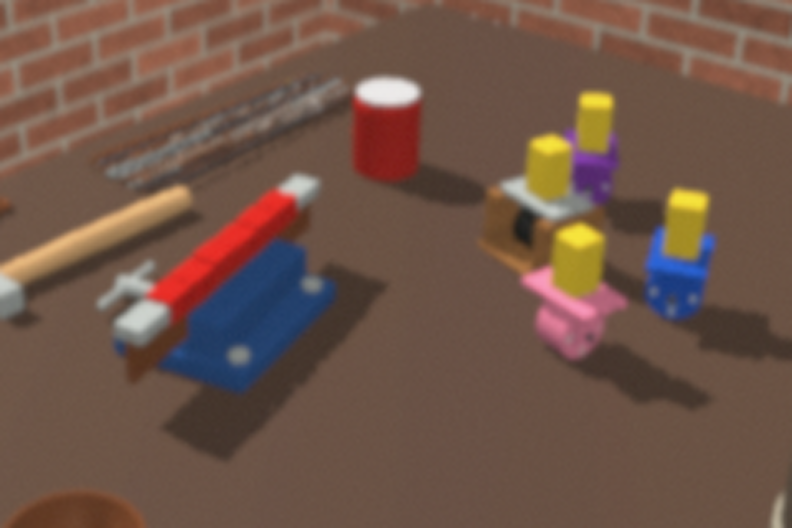

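The top view shows four candidates with yellow handles: a grey-flanged roller in the wooden rest (404,230), pink (366,263), blue (408,278) and purple (451,219). In the side view the grey one sits in the rest at about (404,183) with its black wheel in the gap, so that is the one I want. The strip runs between the end blocks at about (266,192) and (351,173) in the top view.

```bash
cat > m.py <<'E'
from h import *
from scipy.optimize import minimize
def corners(c,ax,L,W,z0,z1):
    ca,sa=np.cos(ax),np.sin(ax)
    return [[c[0]+ca*a-sa*b,c[1]+sa*a+ca*b,z] for a in(-L/2,L/2) for b in(-W/2,W/2) for z in(z0,z1)]
def soft(cam,boxes,S=8):
    m=np.zeros((400*S,640*S),np.uint8) if 0 else None
    M=np.zeros((400*4,640*4),np.uint8)
    for b in boxes:
        P=np.array([proj(cam,x) for x in b]); cv2.fillConvexPoly(M,cv2.convexHull(np.round((P+.5)*4).astype(np.int32)),255)
    return cv2.resize(M,(640,400),interpolation=cv2.INTER_AREA)/255.
E
python3 - <<'E'
from m import *
mk={}
for c in('top','side'):
    im=cv2.imread(f'pics/{c}0.png'); h=cv2.cvtColor(im,cv2.COLOR_BGR2HSV)
    H,S,V=[h[:,:,i].astype(int) for i in range(3)]
    mk[c]=((H>20)&(H<36)&(S>110)&(V>110), (S<60)&(V>105), ((H<6)|(H>174))&(S>160)&(V>120))
near=lambda c,x,y,r:(np.hypot(np.arange(640)[None]-x,np.arange(400)[:,None]-y)<r)
Y={'top':mk['top'][0]&near('top',408,228,16),'side':mk['side'][0]&near('side',406,181,15)}
for c in Y: print(c,Y[c].sum(),np.argwhere(Y[c]).mean(0)[::-1])
G={'top':mk['top'][1]&near('top',404,230,25),'side':mk['side'][1]&near('side',404,190,22)}
U={c:Y[c]|G[c] for c in Y}
print({c:int(G[c].sum()) for c in G})
p0=atz('top',np.argwhere(Y['top']).mean(0)[::-1],.1)
def cost(v):
    hb=corners(v,v[2],.03,.03,.068,.12); fb=corners(v,v[2],.076,.05,.062,.068); e=0
    for c in Y: e+=np.abs(soft(c,[hb])-Y[c]).sum()+np.abs(soft(c,[hb,fb])-U[c]).sum()
    return e
best=min((minimize(cost,[p0[0],p0[1],a],method='Nelder-Mead',options=dict(initial_simplex=[[p0[0],p0[1],a],[p0[0]+.01,p0[1],a],[p0[0],p0[1]+.01,a],[p0[0],p0[1],a+.15]])) for a in(-.5,-.2,.1,.4,1.2)),key=lambda r:r.fun)
print('roller',p0,best.x,best.fun)
# strip
for c in('top','side'):
    near_=near(c,308,185,62) if c=='top' else near(c,305,212,45)
    g=mk[c][1]&near_; r=mk[c][2]&near_
    n,l,st,ce=cv2.connectedComponentsWithStats((g).astype(np.uint8))
    print(c,[(st[i,4],np.round(ce[i],1).tolist()) for i in range(1,n) if st[i,4]>15])
    pts=np.argwhere(r)[:,::-1]; print('red',len(pts),pts.mean(0),cv2.minAreaRect(pts.astype(np.float32)))
    for i in range(1,n):
        if st[i,4]>40: print('at.084',atz(c,ce[i],.084))
    print('redmid',atz(c,pts.mean(0),.086))
E
```

```text
top 120 [409.23333333 228.21666667]
side 235 [406.08085106 179.60425532]
{'top': 350, 'side': 171}Traceback (most recent call last):
  File "<stdin>", line 18, in <module>
  File "<stdin>", line 18, in <genexpr>
    res = _minimize_neldermead(fun, x0, args, callback, bounds=bounds,
                               **options)
    fsim[j] = func(sim[j])
              ~~~~^^^^^^^^
    fx = function(np.copy(x), *(wrapper_args + args))
  File "<stdin>", line 16, in cost
  File "m.py", line 10, in soft
    P=np.array([proj(cam,x) for x in b]); cv2.fillConvexPoly(M,cv2.convexHull(np.round((P+.5)*4).astype(np.int32)),255)
                ~~~~^^^^^^^
  File "h.py", line 11, in proj
    p=camera_params(cam); f=200/np.tan(np.radians(p['vertical_fov']/2)); T=np.array(p['T'])
ValueError: time passes only in moves, steps and waits
```

```bash
cat >> h.py <<'E'
import functools
camera_params=functools.cache(camera_params)
E
cat > a.py <<'E'
from m import *
mk={}
for c in('top','side'):
    im=cv2.imread(f'pics/{c}0.png'); h=cv2.cvtColor(im,cv2.COLOR_BGR2HSV)
    H,S,V=[h[:,:,i].astype(int) for i in range(3)]
    mk[c]=((H>20)&(H<36)&(S>110)&(V>110), (S<60)&(V>105), ((H<6)|(H>174))&(S>160)&(V>120))
near=lambda c,x,y,r:(np.hypot(np.arange(640)[None]-x,np.arange(400)[:,None]-y)<r)
Y={'top':mk['top'][0]&near('top',408,228,16),'side':mk['side'][0]&near('side',406,181,15)}
G={'top':mk['top'][1]&near('top',404,230,25),'side':mk['side'][1]&near('side',404,190,22)}
U={c:Y[c]|G[c] for c in Y}
p0=atz('top',np.argwhere(Y['top']).mean(0)[::-1],.1)
def cost(v):
    hb=corners(v,v[2],.03,.03,.068,.12); fb=corners(v,v[2],.076,.05,.062,.068); e=0
    for c in Y: e+=np.abs(soft(c,[hb])-Y[c]).sum()+np.abs(soft(c,[hb,fb])-U[c]).sum()
    return e
rs=sorted([minimize(cost,[p0[0],p0[1],a],method='Nelder-Mead',options=dict(maxiter=80,initial_simplex=[[p0[0],p0[1],a],[p0[0]+.01,p0[1],a],[p0[0],p0[1]+.01,a],[p0[0],p0[1],a+.15]])) for a in(-.5,-.2,.1,.4,1.2)],key=lambda r:r.fun)
for r in rs: print('roller',p0,r.x,r.fun)
v=rs[0].x
for c in Y:
    pr=np.argwhere(soft(c,[corners(v,v[2],.03,.03,.068,.12)])>.5).mean(0)[::-1]; print(c,'residual px',np.argwhere(Y[c]).mean(0)[::-1]-pr)
pts=np.argwhere(U['top'])[:,::-1].astype(np.float32); print('gray rect',cv2.minAreaRect(pts),[atz('top',q,.068)[:2].round(3).tolist() for q in cv2.boxPoints(cv2.minAreaRect(pts))])
for c in('top','side'):
    near_=near(c,308,185,62) if c=='top' else near(c,305,212,45)
    g=mk[c][1]&near_; r=mk[c][2]&near_
    n,l,st,ce=cv2.connectedComponentsWithStats((g).astype(np.uint8))
    for i in range(1,n):
        if st[i,4]>15: print(c,st[i,4],ce[i].round(1),'at.084',atz(c,ce[i],.084).round(4))
    pts=np.argwhere(r)[:,::-1]; print('red',len(pts),pts.mean(0),cv2.minAreaRect(pts.astype(np.float32)),'mid',atz(c,pts.mean(0),.086))
E
python3 a.py
```

```text
roller [ 0.44672578 -0.30094625  0.1       ] [ 0.45163598 -0.29870488 -0.26639205] 318.2352941176471
roller [ 0.44672578 -0.30094625  0.1       ] [ 0.45192706 -0.29907979 -0.25002997] 319.42352941176466
roller [ 0.44672578 -0.30094625  0.1       ] [ 0.4524234  -0.29861884 -0.23877722] 321.96078431372547
roller [ 0.44672578 -0.30094625  0.1       ] [ 0.45183868 -0.2985802  -0.2401055 ] 322.0431372549019
roller [ 0.44672578 -0.30094625  0.1       ] [ 0.45310806 -0.29555671  0.14695262] 423.0470588235294
top residual px [0.9        1.44655172]
side residual px [-0.14219726 -1.12808669]
gray rect ((406.0588684082031, 228.76473999023438), (19.402849197387695, 27.163990020751953), 14.03624439239502) [[0.416, -0.261], [0.494, -0.281], [0.481, -0.337], [0.403, -0.316]]
top 59 [274.3 136.2] at.084 [0.7188 0.0978 0.084 ]
top 365 [302.2 159.4] at.084 [0.6484 0.0119 0.084 ]
top 199 [351.4 172.5] at.084 [ 0.6113 -0.1353  0.084 ]
top 197 [265.2 191.6] at.084 [0.5482 0.1184 0.084 ]
top 30 [332.8 196.4] at.084 [ 0.5379 -0.081   0.084 ]
top 33 [291.7 205.9] at.084 [0.5073 0.0391 0.084 ]
red 464 [308.87284483 182.65948276] ((308.47686767578125, 182.3949432373047), (8.458134651184082, 68.22784423828125), 77.57405853271484) mid [ 0.57742975 -0.00961153  0.086     ]
side 135 [287.5 176.4] at.084 [ 0.759  -0.0878  0.084 ]
side 85 [331.4 186.1] at.084 [ 0.6089 -0.1321  0.084 ]
side 295 [280.4 221.9] at.084 [0.5688 0.112  0.084 ]
side 20 [334.  215.6] at.084 [ 0.4864 -0.0082  0.084 ]
side 25 [311.8 237.2] at.084 [0.4573 0.1069 0.084 ]
red 578 [307.53460208 206.0916955 ] ((307.9585876464844, 205.60060119628906), (12.430183410644531, 50.71806716918945), 48.945186614990234) mid [0.5730381  0.00644648 0.086     ]
```

```bash
cat >> h.py <<'E'
ROL=(0.4505,-0.2988,-0.255); STR=(0.5800,-0.0090,0.244)
def frame(a): # tool down, tool y along -(y axis of frame a)
    x=[np.cos(a),np.sin(a),0]; y=[np.sin(a),-np.cos(a),0]; return np.array([x,y,[0,0,-1]]).T
def go(t,a):
    s=observe(); A=R.from_rotvec(s['ee_rot']).as_matrix(); d=A.T@(np.array(t)-s['position']); w=R.from_matrix(A.T@frame(a)).as_rotvec()
    print('shift',d.round(4),'turn',w.round(4),'t',round(s['clock'],2),'pos',np.round(s['position'],4),'F',np.round(s['force'],1))
def strip(v,z,u=0): 
    c,s=np.cos(STR[2]),np.sin(STR[2]); return [STR[0]-s*v+c*u,STR[1]+c*v+s*u,z]
E
python3 - <<'E'
from h import *
go([*ROL[:2],.18],ROL[2])
print(strip(-.129,.2),strip(.129,.2))
E
```

```text
shift [ 0.2827 -0.1643  0.0467] turn [ 1.000e-04 -0.000e+00  6.897e-01] t 0.9 pos [ 0.2633 -0.5669  0.2267] F [ 0.5 -0.2 -0.3]
[np.float64(0.6111646025587806), np.float64(-0.1341789421083005), 0.2] [np.float64(0.5488353974412193), np.float64(0.1161789421083005), 0.2]
```

>>> {"api": "jog_arm", "payload": {
  "motion": [
    [[0.035,-0.02,0,0,0,0.1,-1],[0.07,-0.041,0.005,0,0,0.2,-1],[0.106,-0.062,0.01,0,0,0.3,-1],[0.141,-0.082,0.015,0,0,0.4,-1],[0.177,-0.103,0.02,0,0,0.5,-1],[0.212,-0.123,0.03,0,0,0.6,-1],[0.247,-0.144,0.04,0,0,0.69,-1],[0.2827,-0.1643,0.0467,0,0,0.69,-1],[0.2827,-0.1643,0.0467,0,0,0.69,-1],[0.2827,-0.1643,0.0467,0,0,0.69,-1]]
  ],
  "force": 55
}}

```text
clock: 1.73
position: [0.4521, -0.2958, 0.1797]
ee_rot: [-3.116, 0.39, 0.0]
force: [-0.3, -1.3, -0.4]
width: 1.0
gripper_force: 0.0
```

```bash
python3 - <<'E'
from h import *
go([*ROL[:2],.07],ROL[2])
a=get_image('top');b=get_image('side')
f=lambda i,x,y:cv2.resize(i[y:y+130,x:x+150],None,fx=2.6,fy=2.6,interpolation=2)
save(np.hstack([f(a,330,150),f(b,330,90)]),'pre.png')
E
```

```text
shift [-0.0008  0.0035  0.1097] turn [-0.0011  0.0005  0.0061] t 1.73 pos [ 0.4521 -0.2958  0.1797] F [-0.3 -1.3 -0.4]
```

View pics/pre.png

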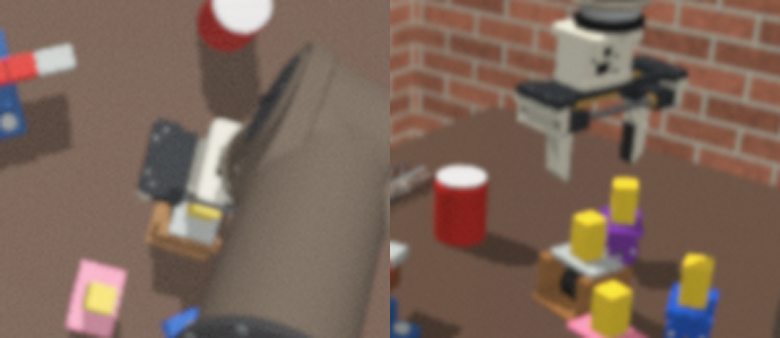

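Picture: the open fingers (557,165 and 628,145 in the side half) straddle the grey-flanged roller's handle at (588,235), and the look-alikes are clear of them.

>>> {"api": "jog_arm", "payload": {
  "motion": [
    [[0,0,0.02,0,0,0,-1],[0,0,0.045,0,0,0,-1],[0,0,0.07,0,0,0,-1],[0,0,0.09,0,0,0,-1],[0,0,0.1,0,0,0,-1],[0,0,0.107,0,0,0,-1],[0,0,0.109,0,0,0,-1],[0,0,0.109,0,0,0,-1]]
  ]
}}

```text
clock: 2.5
position: [0.4504, -0.2996, 0.0714]
ee_rot: [3.115, -0.402, 0.001]
force: [-0.1, 0.3, 0.4]
width: 0.996
gripper_force: 0.0
```

```bash
python3 - <<'E'
from h import *
go([*ROL[:2],.0695],ROL[2])
E
```

```text
shift [-0.0001 -0.0008  0.0019] turn [ 0.0003 -0.0004 -0.0014] t 2.5 pos [ 0.4504 -0.2996  0.0714] F [-0.1  0.3  0.4]
```

>>> {"api": "jog_arm", "payload": {
  "motion": [
    [[0,0,0.002,0,0,0,0],[0,0,0.0025,0,0,0,1],[0,0,0.0025,0,0,0,1],[0,0,0.0025,0,0,0,1],[0,0,0.0025,0,0,0,1],[0,0,0.0025,0,0,0,1],[0,0,0.0025,0,0,0,1],[0,0,0.0025,0,0,0,1],[0,0,0.0025,0,0,0,1],[0,0,0.0025,0,0,0,1]]
  ],
  "force": 55
}}

```text
clock: 3.33
position: [0.4504, -0.2989, 0.0685]
ee_rot: [3.116, -0.4, 0.0]
force: [1.1, -1.5, -4.2]
width: 0.329
gripper_force: 50.9
```

>>> {"api": "jog_arm", "payload": {
  "motion": [
    [[0,0,-0.01,0,0,0,1],[0,0,-0.03,0,0,0,1],[0,0,-0.055,0,0,0,1],[0,0,-0.08,0,0,0,1],[0,0,-0.105,0,0,0,1],[0,0,-0.12,0,0,0,1],[0,0,-0.125,0,0,0,1],[0,0,-0.125,0,0,0,1],[0,0,-0.125,0,0,0,1]]
  ]
}}

```text
clock: 4.08
position: [0.4498, -0.2984, 0.1928]
ee_rot: [-3.116, 0.4, 0.002]
force: [-0.4, 0.7, -5.9]
width: 0.323
gripper_force: 54.4
```

```bash
python3 - <<'E'
from h import *
go(strip(-.129,.175),STR[2])
E
```

```text
shift [ 0.1146 -0.1997  0.0177] turn [-0.0005  0.0011 -0.4993] t 4.08 pos [ 0.4498 -0.2984  0.1928] F [-0.4  0.7 -5.9]
```

>>> {"api": "jog_arm", "payload": {
  "motion": [
    [[0.012,-0.02,0,0,0,-0.05,1],[0.026,-0.045,0,0,0,-0.11,1],[0.042,-0.073,0,0,0,-0.18,1],[0.058,-0.101,0,0,0,-0.25,1],[0.074,-0.13,0,0,0,-0.32,1],[0.09,-0.157,0,0,0,-0.39,1],[0.104,-0.181,0,0,0,-0.45,1],[0.112,-0.195,0,0,0,-0.49,1],[0.115,-0.2,0,0,0,-0.5,1],[0.115,-0.2,0,0,0,-0.5,1]]
  ]
}}

```text
clock: 4.92
position: [0.6121, -0.133, 0.1919]
ee_rot: [-3.117, -0.386, 0.004]
force: [-0.5, -0.8, -5.0]
width: 0.327
gripper_force: 54.4
```

```bash
python3 - <<'E'
from h import *
go(strip(-.129,.165),STR[2])
a=get_image('top');b=get_image('side')
f=lambda i,x,y:cv2.resize(i[y:y+130,x:x+150],None,fx=2.6,fy=2.6,interpolation=2)
save(np.hstack([f(a,240,110),f(b,250,100)]),'end.png')
E
```

```text
shift [-0.0012  0.001   0.0269] turn [-0.0014  0.0021  0.0027] t 4.92 pos [ 0.6121 -0.133   0.1919] F [-0.5 -0.8 -5. ]
```

View pics/end.png

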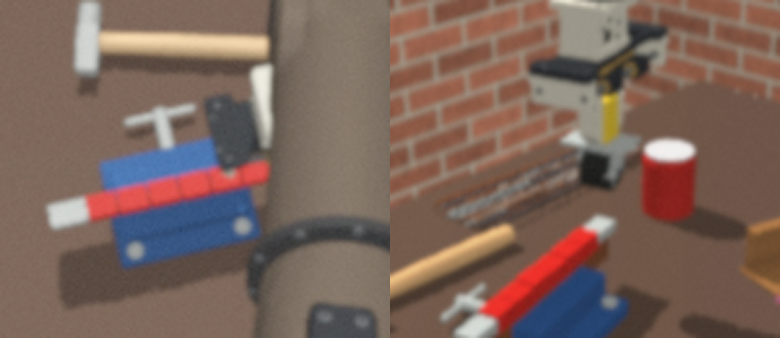

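Picture: the roller hangs with its black wheel over the -y end block (side half, wheel at 600,170, block at 600,227). The strip and the vice have not been touched.

>>> {"api": "jog_arm", "payload": {
  "motion": [
    [[-0.001,0.001,0.01,0,0,0,1],[-0.001,0.001,0.02,0,0,0,1],[-0.001,0.001,0.028,0,0,0,1],[-0.001,0.001,0.032,0,0,0,1],[-0.001,0.001,0.034,0,0,0,1],[-0.001,0.001,0.034,0,0,0,1]]
  ]
}}

```text
clock: 5.52
position: [0.611, -0.1356, 0.1588]
ee_rot: [-3.118, -0.383, 0.002]
force: [-0.0, -0.6, -4.6]
width: 0.326
gripper_force: 54.4
```

>>> {"api": "jog_arm", "payload": {
  "motion": [
    [[0,0,0.001,0,0,0,1],[0,0,0.002,0,0,0,1],[0,0,0.003,0,0,0,1],[0,0,0.004,0,0,0,1],[0,0,0.004,0,0,0,1]]
  ]
}}

```text
clock: 5.93
position: [0.6115, -0.1355, 0.1555]
ee_rot: [3.118, 0.384, 0.0]
force: [-0.6, 0.4, -5.0]
width: 0.327
gripper_force: 54.4
```

```bash
python3 - <<'E'
from h import *
go(strip(-.129,.15),STR[2])
E
```

```text
shift [-0.     -0.0014  0.0055] turn [ 0.0001 -0.      0.0008] t 5.93 pos [ 0.6115 -0.1355  0.1555] F [-0.6  0.4 -5. ]
```

>>> {"api": "jog_arm", "payload": {
  "motion": [
    [[0,0,0.001,0,0,0,1],[0,0,0.002,0,0,0,1],[0,0,0.003,0,0,0,1],[0,0,0.004,0,0,0,1],[0,0,0.004,0,0,0,1]]
  ]
}}

```text
clock: 6.35
position: [0.6114, -0.1355, 0.1513]
ee_rot: [-3.118, -0.383, 0.0]
force: [-0.0, -0.6, -4.5]
width: 0.328
gripper_force: 54.4
```

>>> {"api": "jog_arm", "payload": {
  "motion": [
    [[0,0,0.001,0,0,0,1],[0,0,0.002,0,0,0,1],[0,0,0.003,0,0,0,1],[0,0,0.003,0,0,0,1]]
  ]
}}

```text
clock: 6.68
position: [0.6114, -0.1355, 0.1483]
ee_rot: [-3.118, -0.383, 0.001]
force: [0.3, 0.9, -5.1]
width: 0.328
gripper_force: 54.4
```

>>> {"api": "jog_arm", "payload": {
  "motion": [
    [[0,0,0.001,0,0,0,1],[0,0,0.002,0,0,0,1],[0,0,0.003,0,0,0,1],[0,0,0.003,0,0,0,1]]
  ]
}}

```text
clock: 7.02
position: [0.6114, -0.1355, 0.1453]
ee_rot: [-3.118, -0.383, 0.001]
force: [0.3, -0.4, -4.3]
width: 0.323
gripper_force: 54.4
```

>>> {"api": "jog_arm", "payload": {
  "motion": [
    [[0,0,0.001,0,0,0,1],[0,0,0.002,0,0,0,1],[0,0,0.002,0,0,0,1]]
  ]
}}

```text
clock: 7.27
position: [0.6114, -0.1355, 0.1433]
ee_rot: [-3.118, -0.383, 0.0]
force: [0.7, -0.5, -4.4]
width: 0.326
gripper_force: 54.4
```

>>> {"api": "jog_arm", "payload": {
  "motion": [
    [[0,0,0.001,0,0,0,1],[0,0,0.002,0,0,0,1],[0,0,0.002,0,0,0,1]]
  ]
}}

```text
clock: 7.52
position: [0.6118, -0.1357, 0.142]
ee_rot: [3.118, 0.383, 0.001]
force: [-0.3, -0.4, 1.0]
width: 0.326
gripper_force: 54.4
```

>>> {"api": "jog_arm", "payload": {
  "motion": [
    [[0,0,0.001,0,0,0,1],[0,0,0.002,0,0,0,1],[0,0,0.002,0,0,0,1]]
  ]
}}

```text
clock: 7.77
position: [0.6123, -0.136, 0.1408]
ee_rot: [3.117, 0.383, 0.003]
force: [-2.1, -0.3, 7.6]
width: 0.325
gripper_force: 54.4
```

>>> {"api": "jog_arm", "payload": {
  "motion": [
    [[0,0,0.001,0,0,0,1],[0,0,0.002,0,0,0,1],[0,-0.002,0.002,0,0,0,1],[0,-0.004,0.002,0,0,0,1],[0,-0.006,0.002,0,0,0,1],[0,-0.008,0.002,0,0,0,1],[0,-0.01,0.002,0,0,0,1],[0,-0.012,0.002,0,0,0,1],[0,-0.014,0.002,0,0,0,1],[0,-0.016,0.002,0,0,0,1]]
  ]
}}

```text
clock: 8.6
position: [0.6098, -0.1238, 0.1407]
ee_rot: [3.113, 0.379, 0.009]
force: [-2.0, -9.1, 17.9]
width: 0.324
gripper_force: 54.4
```

```bash
python3 - <<'E'
from h import *
go(strip(-.115,.1373),STR[2])
E
```

```text
shift [-0.0012 -0.0037  0.0034] turn [ 0.0063 -0.0047 -0.0016] t 8.6 pos [ 0.6098 -0.1238  0.1407] F [-2.  -9.1 17.9]
```

>>> {"api": "jog_arm", "payload": {
  "motion": [
    [[0,-0.002,0,0,0,0,1],[0,-0.004,0,0,0,0,1],[0,-0.006,0,0,0,0,1],[0,-0.008,0,0,0,0,1],[0,-0.01,0,0,0,0,1],[0,-0.012,0,0,0,0,1],[0,-0.014,0,0,0,0,1]]
  ]
}}

```text
clock: 9.18
position: [0.6062, -0.1076, 0.1406]
ee_rot: [3.116, 0.382, 0.008]
force: [-1.9, -1.8, 19.2]
width: 0.32
gripper_force: 54.4
```

```bash
cat > p.py <<'E'
from h import *
s=observe();p=np.array(s['position'])-strip(0,0);c,q=np.cos(STR[2]),np.sin(STR[2])
print('u',round((p[0]*c+p[1]*q)*1e3,1),'v',round((-p[0]*q+p[1]*c)*1e3,1),'z',round(p[2]*1e3,1)); go(strip(0,.137),STR[2])
E
python3 p.py
```

```text
u 1.6 v -102.0 z 140.6
shift [-0.0016 -0.102   0.0033] turn [ 0.003  -0.0047 -0.0002] t 9.18 pos [ 0.6062 -0.1076  0.1406] F [-1.9 -1.8 19.2]
```

>>> {"api": "jog_arm", "payload": {
  "motion": [
    [[0,-0.002,0,0,0,0,1],[0,-0.004,0,0,0,0,1],[0,-0.006,0,0,0,0,1],[0,-0.008,0,0,0,0,1],[0,-0.01,0,0,0,0,1],[0,-0.012,0,0,0,0,1],[0,-0.014,0,0,0,0,1]]
  ]
}}

```text
clock: 9.77
position: [0.6031, -0.0939, 0.141]
ee_rot: [3.116, 0.382, 0.009]
force: [-5.0, -3.0, 22.3]
width: 0.326
gripper_force: 54.4
```

```bash
python3 p.py
```

```text
u 1.9 v -88.0 z 141.0
shift [-0.0019 -0.088   0.0037] turn [ 0.0031 -0.0054 -0.0002] t 9.77 pos [ 0.6031 -0.0939  0.141 ] F [-5.  -3.  22.3]
```

>>> {"api": "jog_arm", "payload": {
  "motion": [
    [[0,-0.002,-0.001,0,0,0,1],[0,-0.004,-0.0014,0,0,0,1],[0,-0.006,-0.0015,0,0,0,1],[0,-0.008,-0.0016,0,0,0,1],[0,-0.01,-0.0017,0,0,0,1],[0,-0.012,-0.0018,0,0,0,1],[0,-0.014,-0.0018,0,0,0,1]]
  ]
}}

```text
clock: 10.35
position: [0.5999, -0.0819, 0.1421]
ee_rot: [3.115, 0.38, 0.009]
force: [-1.8, -4.9, 14.5]
width: 0.326
gripper_force: 54.4
```

```bash
python3 p.py
```

```text
u 1.7 v -75.5 z 142.1
shift [-0.0019 -0.0756  0.0047] turn [ 0.0045 -0.0053 -0.0015] t 10.35 pos [ 0.5999 -0.0819  0.1421] F [-1.8 -4.9 14.5]
```

>>> {"api": "jog_arm", "payload": {
  "motion": [
    [[0,-0.002,0,0,0,0,1],[0,-0.004,0,0,0,0,1],[0,-0.006,0,0,0,0,1],[0,-0.008,0,0,0,0,1],[0,-0.01,-0.0001,0,0,0,1],[0,-0.012,-0.0002,0,0,0,1],[0,-0.014,-0.0003,0,0,0,1],[0,-0.016,-0.0004,0,0,0,1]]
  ]
}}

```text
clock: 11.02
position: [0.5959, -0.0641, 0.1424]
ee_rot: [3.117, 0.383, 0.009]
force: [-1.0, 0.3, 14.0]
width: 0.328
gripper_force: 54.4
```

```bash
python3 p.py
```

```text
u 2.1 v -57.3 z 142.4
shift [-0.0022 -0.0573  0.0053] turn [ 0.002  -0.0054  0.0003] t 11.02 pos [ 0.5959 -0.0641  0.1424] F [-1.   0.3 14. ]
```

>>> {"api": "jog_arm", "payload": {
  "motion": [
    [[0,-0.002,0.0005,0,0,0,1],[0,-0.004,0.001,0,0,0,1],[0,-0.006,0.001,0,0,0,1],[0,-0.008,0.001,0,0,0,1],[0,-0.01,0.001,0,0,0,1],[0,-0.012,0.001,0,0,0,1],[0,-0.014,0.001,0,0,0,1],[0,-0.016,0.001,0,0,0,1]]
  ]
}}

```text
clock: 11.68
position: [0.5932, -0.0513, 0.1426]
ee_rot: [3.114, 0.379, 0.013]
force: [0.0, -7.8, 21.6]
width: 0.327
gripper_force: 54.4
```

```bash
python3 p.py
```

```text
u 2.6 v -44.2 z 142.6
shift [-0.0027 -0.0443  0.0054] turn [ 0.0056 -0.0074 -0.0016] t 11.68 pos [ 0.5932 -0.0513  0.1426] F [ 0.  -7.8 21.6]
```

>>> {"api": "jog_arm", "payload": {
  "motion": [
    [[0,-0.002,-0.0005,0,0,0,1],[0,-0.004,-0.0005,0,0,0,1],[0,-0.006,-0.0005,0,0,0,1],[0,-0.008,-0.0005,0,0,0,1],[0,-0.01,-0.0005,0,0,0,1],[0,-0.012,-0.0005,0,0,0,1],[0,-0.014,-0.0005,0,0,0,1],[0,-0.016,-0.0006,0,0,0,1]]
  ]
}}

```text
clock: 12.35
position: [0.5889, -0.033, 0.1428]
ee_rot: [3.117, 0.382, 0.012]
force: [-1.9, -1.9, 20.2]
width: 0.329
gripper_force: 54.4
```

```bash
python3 p.py
```

```text
u 2.8 v -25.4 z 142.8
shift [-0.0029 -0.0255  0.0057] turn [ 0.0023 -0.0071  0.0002] t 12.35 pos [ 0.5889 -0.033   0.1428] F [-1.9 -1.9 20.2]
```

>>> {"api": "jog_arm", "payload": {
  "motion": [
    [[0,-0.002,-0.0002,0,0,0,1],[0,-0.004,-0.0004,0,0,0,1],[0,-0.006,-0.0006,0,0,0,1],[0,-0.008,-0.0007,0,0,0,1],[0,-0.01,-0.0008,0,0,0,1],[0,-0.012,-0.0009,0,0,0,1],[0,-0.014,-0.001,0,0,0,1],[0,-0.016,-0.001,0,0,0,1]]
  ]
}}

```text
clock: 13.02
position: [0.5856, -0.0193, 0.1433]
ee_rot: [3.115, 0.381, 0.012]
force: [2.6, -7.8, 13.6]
width: 0.323
gripper_force: 54.4
```

```bash
python3 p.py
```

```text
u 2.9 v -11.3 z 143.3
shift [-0.003  -0.0113  0.0062] turn [ 0.0044 -0.0075 -0.0007] t 13.02 pos [ 0.5856 -0.0193  0.1433] F [ 2.6 -7.8 13.6]
```

>>> {"api": "jog_arm", "payload": {
  "motion": [
    [[0,-0.002,0.0003,0,0,0,1],[0,-0.004,0.0005,0,0,0,1],[0,-0.006,0.0005,0,0,0,1],[0,-0.008,0.0005,0,0,0,1],[0,-0.01,0.0005,0,0,0,1],[0,-0.012,0.0004,0,0,0,1],[0,-0.014,0.0003,0,0,0,1],[0,-0.016,0.0002,0,0,0,1],[0,-0.018,0.0001,0,0,0,1]]
  ]
}}

```text
clock: 13.77
position: [0.581, 0.0006, 0.1433]
ee_rot: [3.118, 0.383, 0.013]
force: [1.7, -1.3, 13.7]
width: 0.33
gripper_force: 54.4
```

```bash
python3 p.py
```

```text
u 3.3 v 9.1 z 143.3
shift [-0.0034  0.0091  0.0063] turn [ 0.0015 -0.0079  0.0005] t 13.77 pos [0.581  0.0006 0.1433] F [ 1.7 -1.3 13.7]
```

>>> {"api": "jog_arm", "payload": {
  "motion": [
    [[0,-0.002,0.0005,0,0,0,1],[0,-0.004,0.001,0,0,0,1],[-0.0003,-0.006,0.001,0,0,0,1],[-0.0005,-0.008,0.001,0,0,0,1],[-0.0007,-0.01,0.001,0,0,0,1],[-0.001,-0.012,0.001,0,0,0,1],[-0.001,-0.014,0.0009,0,0,0,1],[-0.001,-0.016,0.0008,0,0,0,1],[-0.001,-0.018,0.0007,0,0,0,1]]
  ]
}}

```text
clock: 14.52
position: [0.5769, 0.0176, 0.1433]
ee_rot: [3.117, 0.383, 0.017]
force: [4.2, -4.6, 16.0]
width: 0.323
gripper_force: 54.4
```

```bash
python3 p.py
```

```text
u 3.4 v 26.6 z 143.3
shift [-0.0035  0.0265  0.0063] turn [ 0.0022 -0.0103  0.0004] t 14.52 pos [0.5769 0.0176 0.1433] F [ 4.2 -4.6 16. ]
```

>>> {"api": "jog_arm", "payload": {
  "motion": [
    [[0,-0.002,0.0003,0,0,0,1],[0,-0.004,0.0005,0,0,0,1],[0,-0.006,0.0005,0,0,0,1],[0,-0.008,0.0005,0,0,0,1],[0,-0.01,0.0005,0,0,0,1],[0,-0.012,0.0005,0,0,0,1],[0,-0.014,0.0004,0,0,0,1],[0,-0.016,0.0003,0,0,0,1],[0,-0.018,0.0002,0,0,0,1]]
  ]
}}

```text
clock: 15.27
position: [0.5726, 0.0358, 0.1431]
ee_rot: [-3.118, -0.383, -0.017]
force: [3.2, 0.6, 17.6]
width: 0.327
gripper_force: 54.4
```

```bash
python3 p.py
```

```text
u 3.7 v 45.2 z 143.1
shift [-0.0037  0.0452  0.0062] turn [ 0.0012 -0.0107  0.0005] t 15.27 pos [0.5726 0.0358 0.1431] F [ 3.2  0.6 17.6]
```

>>> {"api": "jog_arm", "payload": {
  "motion": [
    [[0,-0.002,0,0,0,0,1],[0,-0.004,0,0,0,0,1],[0,-0.006,0,0,0,0,1],[0,-0.008,0,0,0,0,1],[0,-0.01,0,0,0,0,1],[0,-0.012,0,0,0,0,1],[0,-0.014,-0.0001,0,0,0,1],[0,-0.016,-0.0002,0,0,0,1],[0,-0.018,-0.0002,0,0,0,1]]
  ]
}}

```text
clock: 16.02
position: [0.5685, 0.0526, 0.143]
ee_rot: [3.118, 0.383, 0.017]
force: [6.5, -4.1, 13.9]
width: 0.325
gripper_force: 54.4
```

```bash
python3 p.py
```

```text
u 3.8 v 62.6 z 143.0
shift [-0.0039  0.0625  0.0061] turn [ 0.0019 -0.0109  0.0004] t 16.02 pos [0.5685 0.0526 0.143 ] F [ 6.5 -4.1 13.9]
```

>>> {"api": "jog_arm", "payload": {
  "motion": [
    [[0,-0.002,0.0003,0,0,0,1],[0,-0.004,0.0006,0,0,0,1],[0,-0.006,0.0008,0,0,0,1],[0,-0.008,0.001,0,0,0,1],[0,-0.01,0.001,0,0,0,1],[0,-0.012,0.001,0,0,0,1],[0,-0.014,0.001,0,0,0,1],[0,-0.016,0.001,0,0,0,1],[0,-0.018,0.001,0,0,0,1]]
  ]
}}

```text
clock: 16.77
position: [0.5643, 0.0711, 0.1426]
ee_rot: [-3.117, -0.383, -0.018]
force: [4.2, 0.4, 19.1]
width: 0.326
gripper_force: 54.4
```

```bash
python3 p.py
```

```text
u 4.2 v 81.5 z 142.6
shift [-0.0043  0.0815  0.0056] turn [ 0.0005 -0.0118  0.0006] t 16.77 pos [0.5643 0.0711 0.1426] F [ 4.2  0.4 19.1]
```

>>> {"api": "jog_arm", "payload": {
  "motion": [
    [[0,-0.0025,0,0,0,0,1],[0,-0.005,0,0,0,0,1],[0,-0.0075,0,0,0,0,1],[0,-0.01,0,0,0,0,1],[0,-0.0125,0,0,0,0,1],[0,-0.015,0,0,0,0,1],[0,-0.0175,0,0,0,0,1],[0,-0.02,0,0,0,0,1]]
  ]
}}

```text
clock: 17.43
position: [0.5595, 0.0908, 0.1424]
ee_rot: [-3.117, -0.383, -0.018]
force: [5.3, 0.6, 15.4]
width: 0.325
gripper_force: 54.4
```

```bash
python3 p.py
```

```text
u 4.2 v 101.8 z 142.4
shift [-0.0044  0.1018  0.0053] turn [ 0.     -0.0119  0.0007] t 17.43 pos [0.5595 0.0908 0.1424] F [ 5.3  0.6 15.4]
```

>>> {"api": "jog_arm", "payload": {
  "motion": [
    [[0,-0.0025,0,0,0,0,1],[0,-0.005,0,0,0,0,1],[0,-0.0075,0,0,0,0,1],[0,-0.01,0,0,0,0,1],[0,-0.0125,0,0,0,0,1],[0,-0.015,0,0,0,0,1],[0,-0.0175,0,0,0,0,1],[0,-0.02,0,0,0,0,1]]
  ]
}}

```text
clock: 18.1
position: [0.5546, 0.1103, 0.1421]
ee_rot: [-3.116, -0.383, -0.018]
force: [6.2, 1.3, 13.8]
width: 0.323
gripper_force: 54.4
```

```bash
python3 p.py
```

```text
u 4.2 v 121.9 z 142.1
shift [-0.0043  0.1219  0.005 ] turn [-0.0003 -0.0117  0.0007] t 18.1 pos [0.5546 0.1103 0.1421] F [ 6.2  1.3 13.8]
```

>>> {"api": "jog_arm", "payload": {
  "motion": [
    [[0,0,0.0005,0,0,0,1],[0,0.002,0.001,0,0,0,1],[0,0.004,0.0015,0,0,0,1],[0,0.006,0.0015,0,0,0,1],[0,0.008,0.0015,0,0,0,1],[0,0.01,0.0015,0,0,0,1],[0,0.012,0.0015,0,0,0,1],[0,0.014,0.0013,0,0,0,1],[0,0.016,0.0011,0,0,0,1],[0,0.018,0.001,0,0,0,1]]
  ]
}}

```text
clock: 18.93
position: [0.559, 0.0932, 0.1418]
ee_rot: [-3.116, -0.384, -0.019]
force: [2.2, 1.9, 20.4]
width: 0.327
gripper_force: 54.4
```

```bash
python3 - <<'E'
exec(open('p.py').read())
b=get_image('side')
save(cv2.resize(b[150:270,235:385],None,fx=5,fy=5,interpolation=2),'strip1.png')
E
```

```text
u 4.3 v 104.2 z 141.8
shift [-0.0045  0.1042  0.0047] turn [-0.0006 -0.0122  0.001 ] t 18.93 pos [0.559  0.0932 0.1418] F [ 2.2  1.9 20.4]
```

View pics/strip1.png

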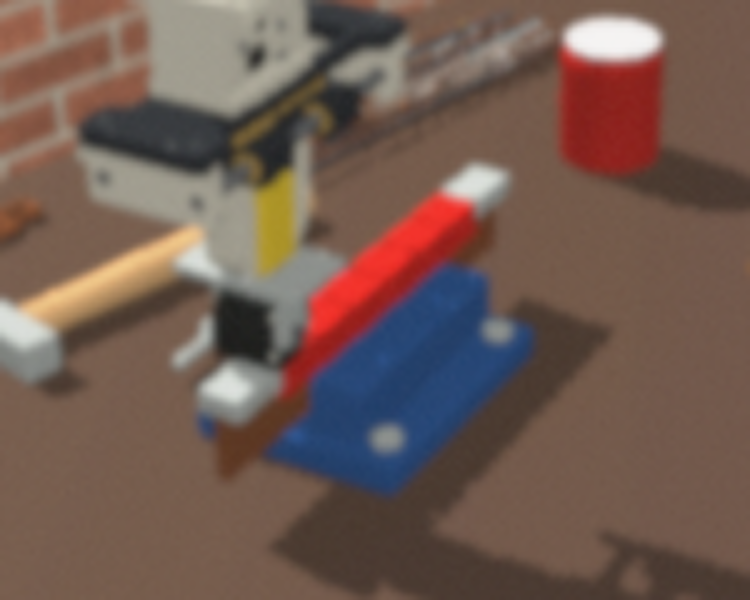

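Picture: the wheel (250,330) sits on clip 5 beside the +y block (240,390), a few mm to the far side of centre. The clips look close to level with the -y block (475,190). I'll roll back more firmly and recentre on the way.

>>> {"api": "jog_arm", "payload": {
  "motion": [
    [[-0.0003,0.003,0,0,0,0,1],[-0.0006,0.006,0,0,0,0,1],[-0.0009,0.009,-0.0001,0,0,0,1],[-0.0012,0.012,-0.0002,0,0,0,1],[-0.0015,0.015,-0.0003,0,0,0,1],[-0.0018,0.018,-0.0003,0,0,0,1],[-0.0021,0.021,-0.0004,0,0,0,1],[-0.0024,0.024,-0.0004,0,0,0,1],[-0.0027,0.027,-0.0005,0,0,0,1],[-0.003,0.03,-0.0005,0,0,0,1]]
  ]
}}

```text
clock: 19.82
position: [0.5648, 0.0633, 0.1427]
ee_rot: [-3.116, -0.384, -0.023]
force: [7.0, 2.7, 19.9]
width: 0.326
gripper_force: 54.4
```

```bash
python3 p.py
```

```text
u 2.7 v 73.8 z 142.7
shift [-0.0029  0.0738  0.0056] turn [ 0.0001 -0.0149  0.001 ] t 19.82 pos [0.5648 0.0633 0.1427] F [ 7.   2.7 19.9]
```

>>> {"api": "jog_arm", "payload": {
  "motion": [
    [[0,0.0025,0,0,0,0,1],[0,0.005,0,0,0,0,1],[0,0.0075,0,0,0,0,1],[0,0.01,0,0,0,0,1],[0,0.0125,0,0,0,0,1],[0,0.015,0,0,0,0,1],[0,0.0175,0,0,0,0,1],[0,0.02,0,0,0,0,1],[0,0.0225,0,0,0,0,1],[0,0.025,0,0,0,0,1]]
  ]
}}

```text
clock: 20.65
position: [0.5706, 0.0389, 0.143]
ee_rot: [-3.117, -0.384, -0.023]
force: [5.4, 2.5, 22.7]
width: 0.322
gripper_force: 54.4
```

```bash
python3 p.py
```

```text
u 2.5 v 48.7 z 143.0
shift [-0.0026  0.0487  0.0059] turn [ 0.0006 -0.0145  0.001 ] t 20.65 pos [0.5706 0.0389 0.143 ] F [ 5.4  2.5 22.7]
```

>>> {"api": "jog_arm", "payload": {
  "motion": [
    [[0,0.0025,-0.0003,0,0,0,1],[0,0.005,-0.0005,0,0,0,1],[0,0.0075,-0.0006,0,0,0,1],[0,0.01,-0.0006,0,0,0,1],[0,0.0125,-0.0006,0,0,0,1],[0,0.015,-0.0006,0,0,0,1],[0,0.0175,-0.0006,0,0,0,1],[0,0.02,-0.0006,0,0,0,1],[0,0.0225,-0.0006,0,0,0,1],[0,0.025,-0.0006,0,0,0,1]]
  ]
}}

```text
clock: 21.48
position: [0.5762, 0.0143, 0.1432]
ee_rot: [-3.117, -0.384, -0.021]
force: [4.3, 2.2, 21.4]
width: 0.328
gripper_force: 54.4
```

```bash
python3 p.py
```

```text
u 1.9 v 23.5 z 143.2
shift [-0.002   0.0235  0.0062] turn [ 0.001  -0.0132  0.0011] t 21.48 pos [0.5762 0.0143 0.1432] F [ 4.3  2.2 21.4]
```

>>> {"api": "jog_arm", "payload": {
  "motion": [
    [[0,0.003,0,0,0,0,1],[0,0.006,0,0,0,0,1],[0,0.009,0,0,0,0,1],[0,0.012,0,0,0,0,1],[0,0.015,0,0,0,0,1],[0,0.018,0,0,0,0,1],[0,0.021,0.0001,0,0,0,1],[0,0.024,0.0002,0,0,0,1],[0,0.027,0.0003,0,0,0,1],[0,0.03,0.0003,0,0,0,1]]
  ]
}}

```text
clock: 22.32
position: [0.583, -0.0152, 0.1429]
ee_rot: [3.118, 0.384, 0.019]
force: [1.6, 2.1, 22.7]
width: 0.321
gripper_force: 54.4
```

```bash
python3 p.py
```

```text
u 1.4 v -6.7 z 142.9
shift [-0.0015 -0.0068  0.0059] turn [ 0.0016 -0.0122  0.0011] t 22.32 pos [ 0.583  -0.0152  0.1429] F [ 1.6  2.1 22.7]
```

>>> {"api": "jog_arm", "payload": {
  "motion": [
    [[0,0.003,0,0,0,0,1],[0,0.006,0,0,0,0,1],[0,0.009,0.0001,0,0,0,1],[0,0.012,0.0002,0,0,0,1],[0,0.015,0.0003,0,0,0,1],[0,0.018,0.0003,0,0,0,1],[0,0.021,0.0004,0,0,0,1],[0,0.024,0.0004,0,0,0,1],[0,0.027,0.0005,0,0,0,1],[0,0.03,0.0005,0,0,0,1]]
  ]
}}

```text
clock: 23.15
position: [0.5898, -0.0449, 0.1423]
ee_rot: [3.117, 0.384, 0.018]
force: [0.7, 1.1, 22.5]
width: 0.322
gripper_force: 54.4
```

```bash
python3 p.py
```

```text
u 0.9 v -37.2 z 142.3
shift [-0.0009 -0.0372  0.0052] turn [ 0.0023 -0.0111  0.0009] t 23.15 pos [ 0.5898 -0.0449  0.1423] F [ 0.7  1.1 22.5]
```

>>> {"api": "jog_arm", "payload": {
  "motion": [
    [[0,0.003,0,0,0,0,1],[0,0.006,0.0001,0,0,0,1],[0,0.009,0.0001,0,0,0,1],[0,0.012,0.0002,0,0,0,1],[0,0.015,0.0003,0,0,0,1],[0,0.018,0.0003,0,0,0,1],[0,0.021,0.0004,0,0,0,1],[0,0.024,0.0004,0,0,0,1],[0,0.027,0.0005,0,0,0,1],[0,0.03,0.0005,0,0,0,1]]
  ]
}}

```text
clock: 23.98
position: [0.5965, -0.0743, 0.1416]
ee_rot: [3.117, 0.383, 0.016]
force: [0.8, 0.1, 21.9]
width: 0.329
gripper_force: 54.4
```

```bash
python3 p.py
```

```text
u 0.3 v -67.4 z 141.6
shift [-0.0003 -0.0674  0.0044] turn [ 0.0026 -0.0099  0.0008] t 23.98 pos [ 0.5965 -0.0743  0.1416] F [ 0.8  0.1 21.9]
```

>>> {"api": "jog_arm", "payload": {
  "motion": [
    [[0,0.003,0,0,0,0,1],[0,0.006,0.0001,0,0,0,1],[0,0.009,0.0002,0,0,0,1],[0,0.012,0.0003,0,0,0,1],[0,0.015,0.0004,0,0,0,1],[0,0.018,0.0004,0,0,0,1],[0,0.021,0.0005,0,0,0,1],[0,0.024,0.0006,0,0,0,1],[0,0.027,0.0007,0,0,0,1],[0,0.03,0.0007,0,0,0,1]]
  ]
}}

```text
clock: 24.82
position: [0.6033, -0.1037, 0.1406]
ee_rot: [3.116, 0.383, 0.014]
force: [0.2, -0.7, 20.7]
width: 0.325
gripper_force: 54.4
```

```bash
python3 p.py
```

```text
u -0.3 v -97.5 z 140.6
shift [ 0.0003 -0.0976  0.0033] turn [ 0.0028 -0.0087  0.0008] t 24.82 pos [ 0.6033 -0.1037  0.1406] F [ 0.2 -0.7 20.7]
```

>>> {"api": "jog_arm", "payload": {
  "motion": [
    [[0,0.003,0,0,0,0,1],[0,0.006,0.0001,0,0,0,1],[0,0.009,0.0002,0,0,0,1],[0,0.012,0.0003,0,0,0,1],[0,0.015,0.0004,0,0,0,1],[0,0.018,0.0004,0,0,0,1],[0,0.021,0.0005,0,0,0,1],[0,0.024,0.0006,0,0,0,1],[0,0.027,0.0007,0,0,0,1],[0,0.027,0.0007,0,0,0,1]]
  ]
}}

```text
clock: 25.65
position: [0.6095, -0.1309, 0.1396]
ee_rot: [3.116, 0.382, 0.013]
force: [0.9, -1.0, 19.7]
width: 0.327
gripper_force: 54.4
```

```bash
python3 p.py
```

```text
u -0.8 v -125.4 z 139.6
shift [ 0.0008 -0.1254  0.0022] turn [ 0.0036 -0.0078 -0.0001] t 25.65 pos [ 0.6095 -0.1309  0.1396] F [ 0.9 -1.  19.7]
```

The heights run smoothly over the clips and blocks on both passes, with the sheet springing a little at its ends. I'll lift off and check by eye.

>>> {"api": "jog_arm", "payload": {
  "motion": [
    [[0,0,-0.004,0,0,0,1],[0,0,-0.012,0,0,0,1],[0,0,-0.025,0,0,0,1],[0,0,-0.04,0,0,0,1],[0,0,-0.05,0,0,0,1],[0,0,-0.055,0,0,0,1],[0,0,-0.055,0,0,0,1]]
  ]
}}

```text
clock: 26.23
position: [0.6063, -0.1297, 0.1918]
ee_rot: [3.118, 0.384, 0.002]
force: [0.3, -0.5, -4.8]
width: 0.326
gripper_force: 54.4
```

```bash
python3 - <<'E'
exec(open('p.py').read())
b=np.mean([get_image('side').astype(float) for _ in range(8)],0).astype(np.uint8)
old=cv2.imread('pics/side0.png')[:,:,::-1]
f=lambda i:cv2.resize(i[173:233,265:345],None,fx=6,fy=5,interpolation=2)
cv2.imwrite('pics/side1.png',b[:,:,::-1])
save(np.vstack([f(old),f(b)]),'cmp.png')
E
```

```text
u -3.6 v -123.5 z 191.8
shift [ 0.0036 -0.1235  0.0548] turn [ 0.0005 -0.0013  0.0008] t 26.23 pos [ 0.6063 -0.1297  0.1918] F [ 0.3 -0.5 -4.8]
```

View pics/cmp.png

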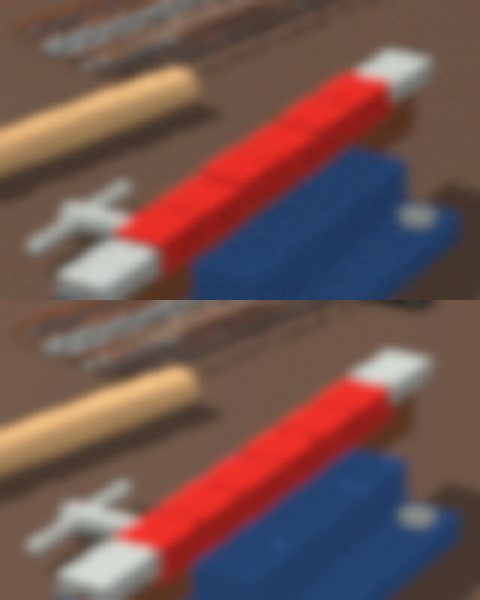

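Picture: before (top) the red row stands proud of the end blocks. After (bottom) it runs flush between the near block (110,570) and the far block (395,370), and neither block has moved. A quick straightness check in numbers:

```bash
python3 - <<'E'
import cv2,numpy as np
from h import proj,strip
def edges(im):
    # lower boundary top-face/side-face and upper boundary sampled at clip centres, relative to straight line
    r=im[:,:,2].astype(float)-im[:,:,1]; 
    out=[]
    for v in (-90,-54,-18,18,54,90):
        x,y=proj('side',strip(v/1e3,.083)); es=[]
        for dx in np.arange(-3,3.1,.5):
            rows=np.arange(y-12,y+2,.1); col=cv2.remap(r.astype(np.float32),np.full((1,len(rows)),x+dx,np.float32),rows[None].astype(np.float32),1)[0]
            h=(col.max()+col[:20].mean())/2; i=np.argmax(col>h); es.append(rows[i]-y-dx*-.80)
        out.append(np.mean(es))
    return np.array(out)
for n in('side0','side1'):
    e=edges(cv2.imread(f'pics/{n}.png')); print(n,e.round(2))
E
```

```text
side0 [-3.19 -6.87 -7.05 -7.17 -7.53 -7.44]
side1 [-1.94 -5.75 -5.86 -6.01 -6.13 -6.25]
```

All six clips dropped by 3.6–4.5 mm and now lie on one straight line to within 0.1 mm, except for clip 0, whose edge sample sits off the line in both pictures but dropped equally. Returning the roller.

```bash
python3 - <<'E'
from h import *
go([.4504,-.2989,.192],-.255)
E
```

```text
shift [-0.1916  0.1266 -0.0015] turn [-1.000e-04  9.000e-04  4.997e-01] t 26.63 pos [ 0.6057 -0.1297  0.1904] F [ 0.5  0.1 -4.4]
```

>>> {"api": "jog_arm", "payload": {
  "motion": [
    [[-0.02,0.013,0,0,0,0.05,1],[-0.045,0.03,0,0,0,0.11,1],[-0.072,0.048,0,0,0,0.18,1],[-0.1,0.066,0,0,0,0.25,1],[-0.127,0.084,-0.001,0,0,0.32,1],[-0.152,0.1,-0.001,0,0,0.39,1],[-0.173,0.114,-0.001,0,0,0.45,1],[-0.186,0.123,-0.001,0,0,0.49,1],[-0.1916,0.1266,-0.0015,0,0,0.5,1],[-0.1916,0.1266,-0.0015,0,0,0.5,1]]
  ]
}}

```text
clock: 27.47
position: [0.4501, -0.3, 0.1926]
ee_rot: [3.115, -0.402, 0.0]
force: [0.5, 0.1, -4.8]
width: 0.328
gripper_force: 54.4
```

>>> {"api": "jog_arm", "payload": {
  "motion": [
    [[0,0,0,0,0,0,1],[0,0,0,0,0,0,1],[0,0,0,0,0,0,1]]
  ]
}}

```text
clock: 27.72
position: [0.452, -0.2974, 0.1923]
ee_rot: [-3.116, 0.395, -0.0]
force: [0.2, 0.1, -4.6]
width: 0.326
gripper_force: 54.4
```

```bash
python3 - <<'E'
from h import *
go([.4504,-.2989,.072],-.255)
b=get_image('side');save(cv2.resize(b[110:240,330:480],None,fx=4,fy=4,interpolation=2),'ret.png')
E
```

```text
shift [-0.0012  0.0019  0.1203] turn [-0.0007 -0.0002  0.003 ] t 27.72 pos [ 0.452  -0.2974  0.1923] F [ 0.2  0.1 -4.6]
```

View pics/ret.png

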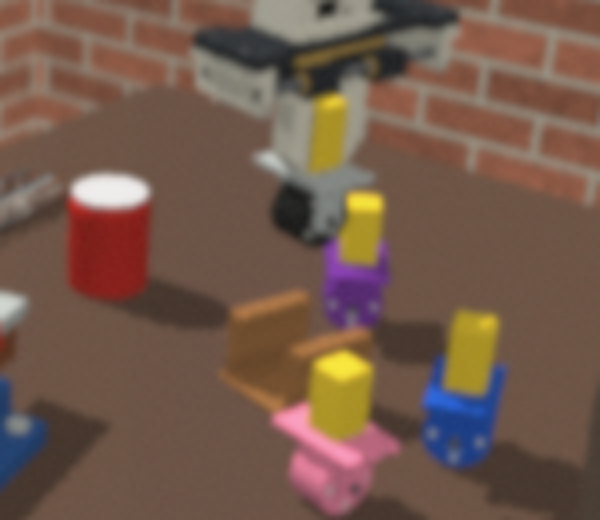

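Picture: the roller hangs upright (wheel at 300,212) above the empty rest, whose rail tops are at (270,305) and (333,342). Their middle agrees with the pick-up spot, so I'll lower it there.

>>> {"api": "jog_arm", "payload": {
  "motion": [
    [[-0.001,0.001,0.015,0,0,0,1],[-0.001,0.001,0.035,0,0,0,1],[-0.001,0.001,0.05,0,0,0,1],[-0.001,0.001,0.06,0,0,0,1],[-0.001,0.001,0.068,0,0,0,1],[-0.001,0.001,0.075,0,0,0,1],[-0.001,0.001,0.08,0,0,0,1],[-0.001,0.001,0.08,0,0,0,1]]
  ]
}}

```text
clock: 28.43
position: [0.4494, -0.2994, 0.1118]
ee_rot: [-3.116, 0.4, 0.001]
force: [-0.8, -1.0, -3.9]
width: 0.326
gripper_force: 54.4
```

```bash
python3 - <<'E'
from h import *
go([.4504,-.2989,.070],-.255)
print(atz('side',(405.4,191),.062))
E
```

```text
shift [ 0.0009 -0.0008  0.0418] turn [-0.0002  0.0008 -0.0001] t 28.43 pos [ 0.4494 -0.2994  0.1118] F [-0.8 -1.  -3.9]
[ 0.44718396 -0.2932988   0.062     ]
```

>>> {"api": "jog_arm", "payload": {
  "motion": [
    [[0.001,0,0.01,0,0,0,1],[0.001,0,0.02,0,0,0,1],[0.001,0,0.03,0,0,0,1],[0.001,0,0.036,0,0,0,1],[0.001,0,0.04,0,0,0,1],[0.001,0,0.041,0,0,0,1],[0.001,0,0.042,0,0,0,1],[0.001,0,0.042,0,0,0,1]]
  ]
}}

```text
clock: 29.1
position: [0.4506, -0.3, 0.0705]
ee_rot: [3.116, -0.4, 0.0]
force: [-0.2, -0.5, -4.6]
width: 0.324
gripper_force: 54.4
```

>>> {"api": "jog_arm", "payload": {
  "motion": [
    [[0,0,0.001,0,0,0,1],[0,0,0.0015,0,0,0,1],[0,0,0.0015,0,0,0,1]]
  ]
}}

```text
clock: 29.35
position: [0.4505, -0.3, 0.0691]
ee_rot: [3.116, -0.4, 0.0]
force: [-0.2, 0.4, -5.2]
width: 0.329
gripper_force: 54.4
```

>>> {"api": "jog_arm", "payload": {
  "motion": [
    [[0,0,0.001,0,0,0,1],[0,0,0.001,0,0,0,1],[0,0,0.001,0,0,0,1]]
  ]
}}

```text
clock: 29.6
position: [0.4507, -0.3, 0.0685]
ee_rot: [3.116, -0.4, 0.001]
force: [-1.2, 1.8, 5.2]
width: 0.326
gripper_force: 54.4
```

>>> {"api": "jog_arm", "payload": {
  "motion": [
    [[0,0,0.001,0,0,0,1],[0,0,0.001,0,0,0,1],[0,0,0.001,0,0,0,1]]
  ]
}}

```text
clock: 29.85
position: [0.4507, -0.3, 0.0685]
ee_rot: [3.116, -0.4, 0.002]
force: [-6.1, 3.8, 18.9]
width: 0.33
gripper_force: 54.4
```

>>> {"api": "jog_arm", "payload": {
  "motion": [
    [[0,0,-0.001,0,0,0,1],[0,0,-0.0012,0,0,0,0],[0,0,-0.0012,0,0,0,-1],[0,0,-0.0012,0,0,0,-1],[0,0,-0.0012,0,0,0,-1],[0,0,-0.0012,0,0,0,-1],[0,0,-0.0012,0,0,0,-1],[0,0,-0.0012,0,0,0,-1],[0,0,-0.0012,0,0,0,-1]]
  ]
}}

```text
clock: 30.6
position: [0.4504, -0.2998, 0.068]
ee_rot: [-3.116, 0.4, 0.0]
force: [0.1, 0.3, -0.3]
width: 0.858
gripper_force: 0.0
```

>>> {"api": "jog_arm", "payload": {
  "motion": [
    [[0,0,-0.005,0,0,0,-1],[0,0,-0.02,0,0,0,-1],[0,0,-0.045,0,0,0,-1],[0,0,-0.075,0,0,0,-1],[0,0,-0.1,0,0,0,-1],[0,0,-0.125,0,0,0,-1],[0,0,-0.14,0,0,0,-1],[0,0,-0.15,0,0,0,-1],[0,0,-0.15,0,0,0,-1]]
  ]
}}

```text
clock: 31.35
position: [0.4514, -0.3005, 0.2204]
ee_rot: [3.115, -0.4, 0.005]
force: [0.0, -0.8, 0.2]
width: 0.997
gripper_force: 0.0
```

```bash
python3 - <<'E'
from h import *
b=get_image('side');print(observe()['force'])
o=cv2.imread('pics/side0.png')[:,:,::-1]
f=lambda i:cv2.resize(i[110:240,265:480],None,fx=3,fy=2.2,interpolation=2)
save(np.vstack([f(o),f(b)]),'fin.png')
E
```

```text
[ 0.63479789  0.47599504 -0.98230286]
```

View pics/fin.png

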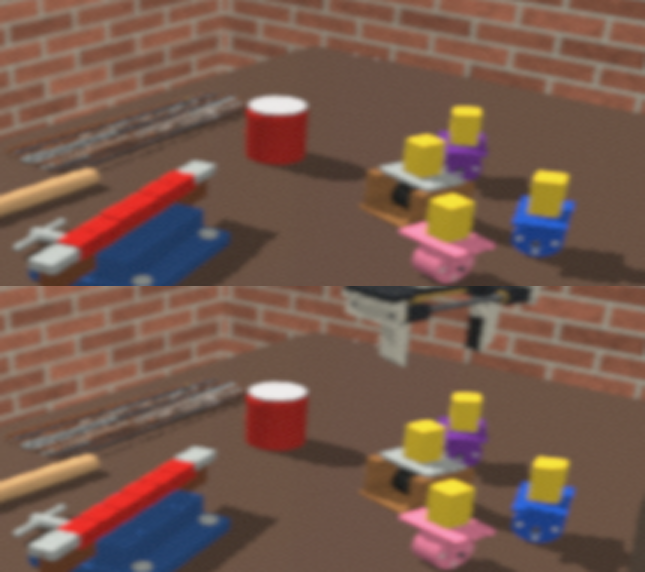

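Picture: the roller is back in its rest, upright (424,440), just as it was at the start (424,155). The strip is flush and everything else is unmoved.

```bash
python3 -c "
from cell import *
print(sign_off())"
```

```text
the job is handed in; nothing more can be done
None
```

The job is handed in at about 31 s: in the camera views all six clips look flush with the end blocks, the highest press I read was about 27 N (limit 32 N), the roller hangs upright in its rest, and nothing else in view had moved.

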